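Dock the yellow-capped sample rack in the analyser's intake

TASK

Stand the rack of yellow-capped tubes in the wide mouth of the aluminium guides of the intake dock, then push it along between the guides until it is fully home against the black stop. Seat it gently but firmly: press it against the stop with a push of 10 to 15 N for a second (never 20 N), then let go, leaving it upright and everything else on the bench where it is.

Things in the scene. Friction and masses are not known exactly. Their poses are not given: they have to be found in the camera images.
- yellow_rack: White tube rack with five yellow caps in a row: loose, rigid, 0.25 to 0.42 kg. Body 120 (x) x 32 (y) x 65 mm high, upright edges rounded; caps 16 mm across on its middle line, tops at 93 mm. Origin: centre of its underside; x along its length, z up. Both ends are alike: either may go in first. Can be gripped across its 32 mm width from above.
- dock: Intake dock, fixed, place and yaw vary. Origin on the table, on the centre line, where the funnel ends and the channel begins; x = pushing direction, z up. Two aluminium guides 25 mm high, 10 mm thick; straight channel 35 mm wide inside from x = 0 to 115 mm, white housing 87 mm high behind it (x = 117 to 193 mm). No floor or roof: the rack slides on the table (drag 2 to 4 N).
- dock_mouth (a point): Centre of the funnel's wide mouth, on the table: x = -90 mm of the dock. Here the guides stand 95 mm apart inside and converge evenly to 35 mm at the dock's origin.
- stop_range (a point): Fixed point on the channel's centre line at x = 60 mm of the dock, on the table. The black stop across the channel (34 mm wide, 49 mm high, rigid) is clamped with its front face 0 to 20 mm beyond this point, elsewhere each time, not measured: find it by feel. A rack at home has its origin at x = 0 to 20 mm of the dock and its rear end 40 to 60 mm out in the funnel, to be pushed above the guides.
- feeler (a joint): Orange 8 mm feeler pin in the front face of the black stop, 36 mm above the table, on the channel's centre line. 0 = sticking 5 mm out of the face (free); 0.005 m = pushed flush by a rack that touches the stop. Soft spring, about 0.2 to 0.6 N: it does not push the rack back.
- blue_rack: Another rack of the same size with three blue caps; leave alone. Origin: centre of its underside, x along its length. It may stand in either of two places, the yellow one in the other.
- label_roll: Roll of white labels standing on end, 68 mm across, 40 mm high; leave alone. Origin: centre of its underside.
- pen_pot: Wooden pot 80 x 80 x 85 mm with three pens up to 145 mm; leave alone. Origin: centre of its underside.
- tube_tray: Red microtube tray 100 x 160 x 30 mm; leave alone. Origin: centre of its underside.
- timer: White bench timer 60 x 70 x 22 mm; leave alone. Origin: centre of its underside.
- marker: White marker with red cap, about 130 mm long, 16 mm thick, lying; leave alone. Origin: under its barrel's middle.

How it is judged:
On the way, in this order (a step that is already met when the one before it is completed fails the run):
1. The yellow rack stands on the table with its leading end in the funnel (origin at x = -155 to -65 mm of the dock, within 30 mm of its centre line and 0.35 rad of its direction) (x of yellow_rack in the frame of dock between -0.155 and -0.065 m and y of yellow_rack in the frame of dock between -0.03 and 0.03 m and angle between the x axis of yellow_rack and the x axis of dock, either way round below 0.35 rad and height (world z) of yellow_rack below 0.006 m and angle between yellow_rack's own z axis and vertical below 0.1 rad), for 0.2 s.
2. The rack is in the channel against the stop (feeler in by more than 3.5 mm) and pressed on it with more than 4 N for 0.3 s (value of joint feeler above 0.0035 m and contact force between yellow_rack and dock above 4 N and x of yellow_rack in the frame of dock above -0.004 m and angle between the x axis of yellow_rack and the x axis of dock, either way round below 0.06 rad), for 0.3 s.
At the end, for the whole second after the job is handed in: The yellow rack stands upright on the table in the channel, centred within 3.5 mm and in line within 0.06 rad, at rest against the stop (feeler pushed in by more than 3.5 of its 5 mm), its origin no further out than 4 mm before the dock's origin (value of joint feeler above 0.0035 m and x of yellow_rack in the frame of dock above -0.004 m and y of yellow_rack in the frame of dock between -0.0035 and 0.0035 m and angle between the x axis of yellow_rack and the x axis of dock, either way round below 0.06 rad and angle between yellow_rack's own z axis and vertical below 0.05 rad and height (world z) of yellow_rack below 0.005 m and linear speed of yellow_rack below 0.01 m/s); the robot touches nothing.
It fails at once if the rack is pressed on the dock with more than 20 N (contact force between yellow_rack and dock above 20 N).
It fails at once if the yellow rack is tipped by more than 0.4 rad (angle between yellow_rack's own z axis and vertical above 0.4 rad).
It fails at once if another thing on the bench is moved by more than 20 mm (distance of any of blue_rack, label_roll, pen_pot, tube_tray, timer, marker from where it was at the start of the episode above 0.02 m).
It also fails if it takes over 70 s, if anything falls off the work surface, if the arm or the gripper's body presses on something with over 40 N, if the wrist force passes 120 N, or if a joint passes its speed limit or range.

ROBOT

A 7-joint arm with a two-finger parallel gripper is mounted at the origin on the work surface. World frame = base frame: x ahead of the robot, y to its left, z up, the work surface at z = 0. Lengths are in m, angles in rad, forces in N, time in s.
With the tool pointing down it reaches from about 0.4 to 0.85 m from the base axis. Payload 4.4 kg.
Tool frame: the origin (TCP) lies midway between the tips of the shut fingers; the grasp point (between the pads) lies 19 mm behind it; z points along the fingers, y is the line along which they close (so a half turn about z gives the same grasp; the last joint's range is limited). The gripper opens to 94 mm and grips with 3 to 60 N. Pads are 16 mm wide; open, the fingers measure 119 mm over their backs; the gripper's body (75 mm by 177 mm) begins 78 mm behind the grasp point.
Start: joints at [-1.33, 0.628, 0.038, 1.517, -0.027, 0.996, -0.02], TCP at [0.196, 0.62, 0.205] pointing down, gripper open.
Joint ranges: [-3.06, 3.06], [-0.37, 2.12], [-1.25, 1.32], [0.18, 2.47], [-1.1, 4.24], [0.23, 1.98], [-2.94, 2.94]. Speed limits (rad/s): [2.57, 2.57, 3.14, 3.14, 3.14, 3.14, 3.14].

INTERFACE

Orientations are given as a unit quaternion [x, y, z, w].
In Python, from workcell import get_state, capture, close_job, boxes_of gives the robot as it stands. The module is installed in compiled form; this text tells all that it offers.
- The arm moves only by the shell command python3 -m crank [FORCE], which reads ROWS from standard input. ROWS is a JSON list that holds a single list of rows (three levels of brackets), with 1 to 8 rows, each of 7 numbers: the finger opening in m, then dx, dy, dz in a scale on which 1.0 is 0.5 m, then a rotation vector rx, ry, rz in normalised numbers (1 is 90 degrees); each row is the pose to reach, as a shift and turn from the pose commanded when the command began, along the tool's axes at that moment; what a row does not reach only later rows make up. A row lasts 1/12 s, in which the tool goes at most 0.0417 m and 0.125 rad, less where a joint would pass 70% of its speed; a pose out of reach is approached as far as the arm can. The fingers move at their own pace and stop on an object; FORCE is the grip in N (left out, the last holds). Time passes only in rows, so rows that do not move let the fingers close. It prints the time, the measured TCP pose, the force, the opening and the grip force at its end. A shift or turn number past 1, either way, is cut back to 1. Input that does not fit is refused with a message, and nothing moves.
- get_state(): the state, without advancing time (a new reading comes with each control period).
- capture(name): name is "side" or "top" or "wrist"; returns a dict with "image" (480x640x3 uint8, red, green, blue), "depth" (480x640 float32, m along the optical axis (not along the pixel's ray), 0 where there is no reading), "K" (3x3 intrinsics, pixels), "k1" (the pictures are not rectified: a ray, as slopes to the right and down, at radius r is drawn at 1 + k1 r^2 times it, then the intrinsics apply), "extrinsics" (4x4, takes a point from camera to world coordinates); the wrist camera has in their place "mount" (4x4, takes a point from camera to tool coordinates, whose origin is the TCP and whose axes are the flange's). Camera axes: x right, y up, looking along -z (the intrinsics and any distortion apply to the point x, -y, -z); pixel columns grow to the right and rows downward; lengths in m; the calibration is good to about 2 mm. A picture is of the moment at which its call begins: read the wrist's pose just before it.
- close_job(): hands the job in; it is judged then, once.
Trained networks look in a picture, given as the dict that the camera call returned (one of the last four; its "shot" number tells which), for a name from the list of things; names that differ only in an ending like _2 or _b are one class to them, and where a whole thing is asked for, a point or a joint stands for the part that bears it (a point fixed in the world has none). Each returns a list of dicts, best first, with "score" (0 to 1); they miss things now and then, are a little off and sometimes report something else, mostly with a low value. They report only what shows in the picture. A call takes as long as a camera call.
- boxes_of(picture, target): "uv" ([column, row] in pixels, amid what is visible of it).
The state is a dict: "time": time; "joint_pos": joint angles; "joint_vel": joint speeds; "tau": joint torques, N m; "eef_pos": TCP position; "tool_rot": TCP orientation; "contact_force": force on the tool from outside, world axes, zero at the start; "torque": the same for the moment, N m; "opening": finger opening in m; "gripper_force": force on a finger pad.
Only numpy, scipy, OpenCV 4.12 (cv2) and the standard library are available. Lean on these libraries where they do the work, as an engineer would, in place of code of your own. Each camera call takes 0.05 s, during which the arm holds its last target. There are 200 camera calls.

## Working session

There is one attempt and no reset: what is moved stays moved. The work goes in short steps, Python scripts to look and compute and a shell command to move; the robot and the scene stay as the last step left them, time stands still between calls to the robot, and variables do not carry over. Pictures are saved under pics/ and viewed, at most 13 in all, crops included, and the job is handed in when it is done.

```bash
mkdir -p pics; cat > h.py <<'E'
import numpy as np, cv2
from workcell import get_state, capture, close_job, boxes_of
from scipy.spatial.transform import Rotation as R
def ext(c,s=None):
    if 'extrinsics' in c: return np.array(c['extrinsics'])
    T=np.eye(4);T[:3,:3]=R.from_quat(s['tool_rot']).as_matrix();T[:3,3]=s['eef_pos'];return T@np.array(c['mount'])
def rays(c,uv):
    K=np.array(c['K']);k=float(c['k1'])
    p=cv2.undistortPoints(np.array(uv,float).reshape(-1,1,2),K,np.array([k,0,0,0.]))[:,0]
    return np.c_[p[:,0],-p[:,1],-np.ones(len(p))]
def cloud(c,s=None):
    v,u=np.mgrid[:480,:640];uv=np.c_[u.ravel(),v.ravel()]
    P=rays(c,uv)*c['depth'].reshape(-1,1);T=ext(c,s)
    W=P@T[:3,:3].T+T[:3,3];W[c['depth'].ravel()<=0]=np.nan
    return W.reshape(480,640,3)
def atz(c,uv,z,s=None):
    T=ext(c,s);d=rays(c,uv)@T[:3,:3].T;o=T[:3,3];return o+d*((z-o[2])/d[:,2])[:,None]
def save(c,n): cv2.imwrite('pics/'+n+'.png',c['image'][:,:,::-1])
E
python3 - <<'E'
from h import *
np.set_printoptions(precision=3,suppress=True)
s=get_state();print({k:np.round(v,3) for k,v in s.items()})
for n in ('top','side'):
    c=capture(n);save(c,n+'0');W=cloud(c)
    np.savez('/tmp/'+n,W=W,im=c['image'])
    for t in ['yellow_rack','blue_rack','dock','feeler','label_roll','pen_pot','tube_tray','timer','marker']:
        for b in boxes_of(c,t)[:2]:
            u,v=np.array(b['uv']).astype(int);print(n,t,b['score'],u,v,W[v,u])
E
```

```text
{'time': np.float64(0.0), 'joint_pos': array([-1.33 ,  0.629,  0.038,  1.518, -0.027,  0.996, -0.02 ]), 'joint_vel': array([-0.   ,  0.001,  0.   , -0.002, -0.   ,  0.001,  0.   ]), 'tau': array([ -0.   , -54.974,   1.144, -18.664,  -0.052,   0.024,   0.   ]), 'eef_pos': array([0.196, 0.619, 0.205]), 'tool_rot': array([ 0.153,  0.988, -0.001, -0.   ]), 'contact_force': array([ 0.22 ,  0.773, -0.184]), 'torque': array([-0.052, -0.019, -0.007]), 'gripper_force': np.float64(0.0), 'opening': np.float64(0.094)}
top yellow_rack 0.59 424 281 [ 0.461 -0.234  0.069]
top blue_rack 0.74 423 206 [ 0.622 -0.227  0.091]
top dock 0.81 223 258 [0.507 0.215 0.   ]
top dock 0.7 527 221 [ 0.6   -0.472  0.032]
top feeler 0.71 253 333 [0.338 0.141 0.003]
top label_roll 0.71 253 326 [0.353 0.142 0.   ]
top pen_pot 0.62 101 286 [0.441 0.442 0.116]
top tube_tray 0.59 527 222 [ 0.598 -0.472  0.03 ]
top timer 0.83 221 156 [0.739 0.223 0.023]
top marker 0.89 314 146 [0.769 0.01  0.013]
side yellow_rack 0.74 376 225 [ 0.439 -0.184  0.053]
side blue_rack 0.43 224 368 [0.145 0.592 0.559]
side label_roll 0.79 322 314 [ 0.368  0.137 -0.002]
side pen_pot 0.44 226 367 [0.4   0.446 0.071]
side timer 0.75 209 258 [0.733 0.226 0.024]
side marker 0.45 254 218 [0.762 0.019 0.016]
```

View pics/top0.png

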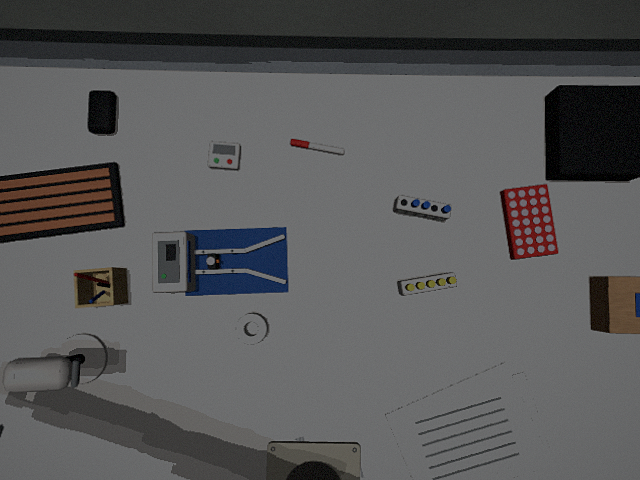

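View pics/side0.png

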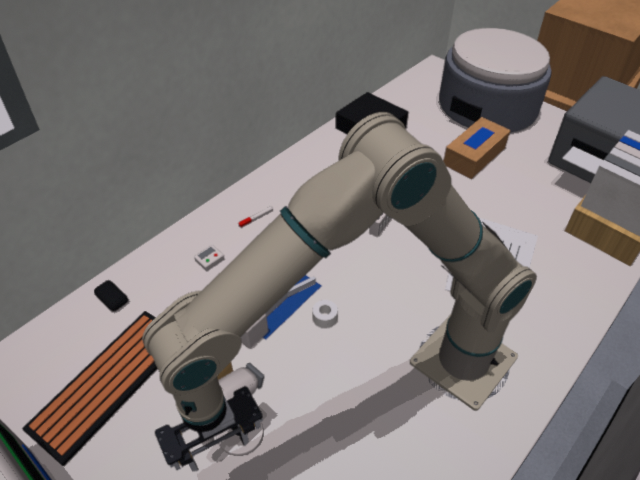

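The top view shows the yellow rack at about (428,284) and the blue one at (423,207). The dock is around (220,262): mouth at (285,259), black stop near (212,261), housing on the left. So the pushing direction is about +y. The side view is mostly blocked by the arm.

```bash
python3 - <<'E'
from h import *
np.set_printoptions(precision=4,suppress=True)
d=np.load('/tmp/top.npz');W=d['W'];im=d['im']
def reg(u0,u1,v0,v1,z0,z1):
    P=W[v0:v1,u0:u1].reshape(-1,3);return P[(P[:,2]>z0)&(P[:,2]<z1)]
for nm,b in (('yellow',(390,465,265,305)),('blue',(385,460,185,230))):
    for z in ((.055,.075),(.085,.1),(.055,.1)):
        P=reg(*b,*z);r=cv2.minAreaRect((P[:,:2]*1000).astype(np.float32));print(nm,z,len(P),np.median(P[:,2]),r)
P=reg(145,200,225,300,.075,.1);print('housing',np.median(P[:,2]),cv2.minAreaRect((P[:,:2]*1000).astype(np.float32)))
for nm,b in (('g_up',(196,245,236,258)),('g_lo',(196,245,264,285)),('f_up',(250,290,228,256)),('f_lo',(250,290,262,292))):
    P=reg(*b,.017,.033);m=P[:,:2].mean(0);l=cv2.fitLine((P[:,:2]*1000).astype(np.float32),cv2.DIST_HUBER,0,.01,.01).ravel()
    print(nm,len(P),np.median(P[:,2]),l,np.degrees(np.arctan2(l[1],l[0])),P[:,:2].min(0),P[:,:2].max(0))
P=reg(196,245,250,272,.04,.06);print('stop',len(P),P.mean(0),P.min(0),P.max(0))
P=reg(300,380,200,300,-.02,.02);print('table',P.mean(0))
E
```

```text
yellow (0.055, 0.075) 557 0.06478420298415544 ((456.2541198730469, -244.57962036132812), (32.15851974487305, 119.72657012939453), 10.710777282714844)
yellow (0.085, 0.1) 236 0.09295729230183036 ((455.9832458496094, -243.78732299804688), (15.203717231750488, 103.69713592529297), 11.402497291564941)
yellow (0.055, 0.1) 815 0.06616712057652951 ((456.2541198730469, -244.57962036132812), (32.15851974487305, 119.72657012939453), 10.710777282714844)
blue (0.055, 0.075) 645 0.06450066577495317 ((624.4985961914062, -234.19345092773438), (120.39141845703125, 33.05899429321289), 79.79550170898438)
blue (0.085, 0.1) 140 0.09252748246347542 ((622.8631591796875, -244.7040557861328), (81.95954132080078, 15.375215530395508), 79.91106414794922)
blue (0.055, 0.1) 800 0.06538888461030812 ((624.4985961914062, -234.19345092773438), (120.39141845703125, 33.05899429321289), 79.79550170898438)
housing 0.08588740035087794 ((494.35003662109375, 314.04522705078125), (129.46160888671875, 76.42887878417969), 3.37261962890625)
g_up 225 0.025064634559240906 [  0.0531  -0.9986 520.8808 217.6655] -86.95585 [0.5081 0.1639] [0.5268 0.2719]
g_lo 221 0.025195100019129946 [  0.0584  -0.9983 476.4362 216.6947] -86.65127 [0.4689 0.1623] [0.492  0.2704]
f_up 173 0.025090284247295536 [  0.3751  -0.927  542.4871 113.2128] -67.97226 [0.5227 0.0744] [0.5622 0.151 ]
f_lo 169 0.025255085960644408 [  0.2691   0.9631 465.5753 109.6347] 74.38805 [0.4516 0.068 ] [0.4798 0.1498]
stop 124 [0.4976 0.2315 0.0517] [0.4821 0.2205 0.0418] [0.5136 0.2424 0.0598]
table [ 0.5309 -0.0524  0.0002]
```

```bash
cat >> h.py <<'E'
def to(x,y,z,deg):
    s=get_state();M=R.from_quat(s['tool_rot']);a=np.radians(deg)
    T=R.from_matrix(np.array([[-np.sin(a),np.cos(a),0],[np.cos(a),np.sin(a),0],[0,0,-1]]))
    print('at',np.round(s['eef_pos'],4),'t',s['time'],'F',np.round(s['contact_force'],2),'d',np.round(M.inv().apply(np.array([x,y,z])-s['eef_pos']),4),'rot',np.round((M.inv()*T).as_rotvec(),4))
E
sed -i 's/\[\[-np.sin(a),np.cos(a),0\],\[np.cos(a),np.sin(a),0\],\[0,0,-1\]\]/[[-np.sin(a),np.cos(a),0],[np.cos(a),np.sin(a),0],[0,0,-1]]).T.copy(/;s/)\.T\.copy(),*)/).T)/' h.py; tail -4 h.py
python3 -c "
from h import *
to(.49,.14,.27,3.2)"
```

```text
def to(x,y,z,deg):
    s=get_state();M=R.from_quat(s['tool_rot']);a=np.radians(deg)
    T=R.from_matrix(np.array([[-np.sin(a),np.cos(a),0],[np.cos(a),np.sin(a),0],[0,0,-1]]).T)
    print('at',np.round(s['eef_pos'],4),'t',s['time'],'F',np.round(s['contact_force'],2),'d',np.round(M.inv().apply(np.array([x,y,z])-s['eef_pos']),4),'rot',np.round((M.inv()*T).as_rotvec(),4))
at [0.1962 0.6197 0.2055] t 1.0 F [-0.26 -0.14 -0.03] d [-0.4249 -0.3686 -0.0645] rot [-0.0000e+00 -1.0000e-04  1.2082e+00]
```

The rows are not in the units I measure in: shifts go in shares of 0.5 m and turns go in shares of 90 degrees. I convert before sending: -0.425 m / 0.5 = -0.85, -0.369 m / 0.5 = -0.738, 1.208 rad / 1.5708 = 0.769.

```bash
echo '[[[0.09, 0, 0, -0.06, 0, 0, 0.0637], [0.09, -0.85, -0.738, -0.13, 0, 0, 0.769], [0.09, -0.85, -0.738, -0.13, 0, 0, 0.769], [0.09, -0.85, -0.738, -0.13, 0, 0, 0.769], [0.09, -0.85, -0.738, -0.13, 0, 0, 0.769], [0.09, -0.85, -0.738, -0.13, 0, 0, 0.769], [0.09, -0.85, -0.738, -0.13, 0, 0, 0.769], [0.09, -0.85, -0.738, -0.13, 0, 0, 0.769]]]' | python3 -m crank; python3 -c "
from h import *
to(.49,.14,.27,3.2)"
```

```text
time: 1.67
eef_pos: [0.3488, 0.3698, 0.2541]
tool_rot: [0.6, 0.8, 0.0, -0.0]
contact_force: [0.6, 1.2, -0.7]
opening: 0.0902
gripper_force: 0.0
at [0.3488 0.3698 0.2541] t 1.6667 F [ 0.61  1.17 -0.7 ] d [-0.2601  0.0713 -0.0161] rot [ 0.0005 -0.0008  0.2277]
```

To row units: -0.26 m / 0.5 = -0.52, 0.071 m / 0.5 = 0.142, 0.228 rad / 1.5708 = 0.1451.

```bash
echo '[[[0.09, -0.52, 0.142, -0.032, 0, 0, 0.1451], [0.09, -0.52, 0.142, -0.032, 0, 0, 0.1451], [0.09, -0.52, 0.142, -0.032, 0, 0, 0.1451], [0.09, -0.52, 0.142, -0.032, 0, 0, 0.1451], [0.09, -0.52, 0.142, -0.032, 0, 0, 0.1451], [0.09, -0.52, 0.142, -0.032, 0, 0, 0.1451], [0.09, -0.52, 0.142, -0.032, 0, 0, 0.1451], [0.09, -0.52, 0.142, -0.032, 0, 0, 0.1451]]]' | python3 -m crank; python3 - <<'E'
from h import *
to(.456,-.245,.2,10.8)
s=get_state();c=capture('wrist');save(c,'w1');W=cloud(c,s);np.savez('/tmp/w1',W=W,im=c['image'])
for t in ('dock','feeler'):
    for b in boxes_of(c,t)[:2]:
        u,v=np.array(b['uv']).astype(int);print(t,b['score'],u,v,W[v,u])
to(.456,-.245,.2,10.8)
E
```

```text
time: 2.33
eef_pos: [0.4932, 0.1366, 0.2704]
tool_rot: [0.688, 0.725, 0.0, 0.002]
contact_force: [-0.1, 0.4, 1.0]
opening: 0.0897
gripper_force: 0.0
at [0.4932 0.1366 0.2704] t 2.3333 F [-0.06  0.37  0.96] d [-0.379  -0.0572  0.0711] rot [ 0.003   0.0025 -0.1364]
dock 0.57 327 115 [0.49670598 0.22759018 0.06002569]
feeler 0.57 327 121 [0.49729636 0.22167407 0.04917292]
feeler 0.4 517 295 [0.76937504 0.01044152 0.01420723]
at [0.4897 0.1434 0.2694] t 2.4833 F [ 0.51 -0.16 -0.09] d [-0.3857 -0.0576  0.0691] rot [-0.0007 -0.001  -0.1267]
```

View pics/w1.png

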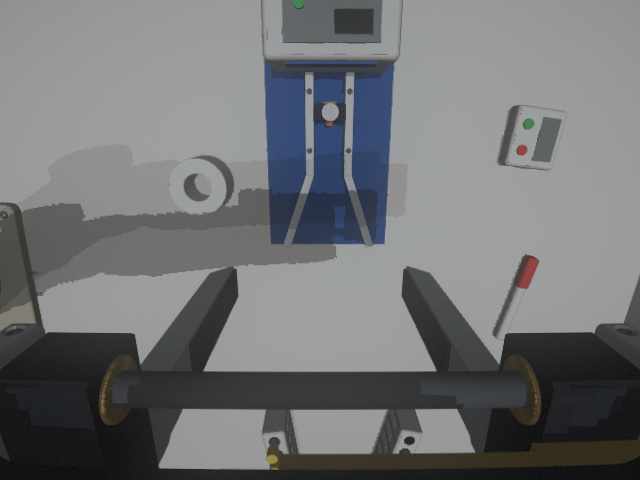

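The wrist view shows the dock straight ahead: channel guides at columns 309 and 350, funnel mouth at row 244, stop at (329,113) and orange feeler just below it at (330,124). I'll take a settled shot and fit the centre line.

```bash
cat > dock.py <<'E'
from h import *
np.set_printoptions(precision=4,suppress=True)
s=get_state();c=capture('wrist');W=cloud(c,s)
P=W.reshape(-1,3);P=P[np.isfinite(P).all(1)]
yaw=np.radians(93.2);X=np.array([np.cos(yaw),np.sin(yaw)]);Y=np.array([-X[1],X[0]]);o=np.array([.5028,.1593])
q=(P[:,:2]-o)@np.c_[X,Y];z=P[:,2]
def mid(a,b,lo,hi):
    m=(q[:,0]>a)&(q[:,0]<b)&(z>.018)&(z<.032)&(q[:,1]>lo)&(q[:,1]<hi);return q[m],z[m]
for a,b in ((10,30),(30,50),(85,105)):
    L,zl=mid(a/1e3,b/1e3,.01,.04);Rr,zr=mid(a/1e3,b/1e3,-.04,-.01)
    e=[np.percentile(L[:,1],[2,50,98]),np.percentile(Rr[:,1],[2,50,98])];print(a,e,(e[0][1]+e[1][1])/2,np.median(zl),len(zl))
for a,b in ((-80,-60),(-40,-20)):
    L,zl=mid(a/1e3,b/1e3,.01,.08);Rr,zr=mid(a/1e3,b/1e3,-.08,-.01);print(a,np.median(L[:,1]),np.median(Rr[:,1]))
L,_=mid(-.13,0,.01,.08);print('mouth x',L[:,0].min())
m=(abs(q[:,1])<.07)&(q[:,0]>.1)&(q[:,0]<.25)&(z>.08);print('housing front',np.percentile(q[m,0],1),q[m,1].min(),q[m,1].max())
m=(abs(q[:,1])<.012)&(q[:,0]>.03)&(q[:,0]<.1)&(z>.043)&(z<.053);print('stop top',np.percentile(q[m,0],[1,50,99]),np.median(z[m]))
E
python3 dock.py; python3 -c "
from h import *
to(.456,-.245,.2,10.8)"
```

```text
10 [array([0.0175, 0.0222, 0.027 ]), array([-0.0273, -0.0223, -0.0179])] -3.328651895533226e-05 0.02603302586695866 153
30 [array([0.0176, 0.0222, 0.0269]), array([-0.0278, -0.0228, -0.0181])] -0.00030064957894908144 0.026097081128451938 162
85 [array([0.0167, 0.0212, 0.0268]), array([-0.0282, -0.0232, -0.0184])] -0.001020825829134724 0.026435974864322392 168
-80 0.04690729148095393 -0.04583862334768148
-40 0.033075188199852223 -0.032529114521169494
mouth x -0.08765257190676796
housing front 0.11845928424684611 -0.06633690956771726 0.06416386986967805
stop top [0.0631 0.0736 0.0819] 0.050232801757716744
at [0.4894 0.144  0.2693] t 2.5333 F [-0.74  0.77 -1.5 ] d [-0.3862 -0.0579  0.069 ] rot [-0.001  -0.001  -0.1252]
```

To row units: -0.386 m / 0.5 = -0.772, 0.069 m / 0.5 = 0.138, -0.125 rad / 1.5708 = -0.0796.

```bash
echo '[[[0.07, -0.772, -0.116, 0.138, 0, 0, -0.0796], [0.07, -0.772, -0.116, 0.138, 0, 0, -0.0796], [0.07, -0.772, -0.116, 0.138, 0, 0, -0.0796], [0.07, -0.772, -0.116, 0.138, 0, 0, -0.0796], [0.07, -0.772, -0.116, 0.138, 0, 0, -0.0796], [0.07, -0.772, -0.116, 0.138, 0, 0, -0.0796], [0.07, -0.772, -0.116, 0.138, 0, 0, -0.0796], [0.07, -0.772, -0.116, 0.138, 0, 0, -0.0796]]]' | python3 -m crank; python3 -c "
from h import *
to(.456,-.2445,.19,10.8)"
```

```text
time: 3.2
eef_pos: [0.4617, -0.1829, 0.2114]
tool_rot: [0.637, 0.771, 0.001, -0.0]
contact_force: [0.8, -0.1, 0.4]
opening: 0.0699
gripper_force: 0.0
at [ 0.4617 -0.1829  0.2114] t 3.2 F [ 0.81 -0.12  0.36] d [-0.0594 -0.0172  0.0213] rot [ 0.0004 -0.0011  0.0017]
```

To row units: -0.052 m / 0.5 = -0.104, 0.019 m / 0.5 = 0.038.

```bash
echo '[[[0.07, -0.104, -0.03, 0.038, 0, 0, 0], [0.07, -0.104, -0.03, 0.038, 0, 0, 0], [0.07, -0.104, -0.03, 0.038, 0, 0, 0], [0.07, -0.104, -0.03, 0.038, 0, 0, 0]]]' | python3 -m crank; python3 -c "
from h import *
to(.456,-.2445,.032,10.8)"
```

```text
time: 3.53
eef_pos: [0.4566, -0.2359, 0.1923]
tool_rot: [0.638, 0.77, 0.0, -0.001]
contact_force: [0.4, -0.2, -0.1]
opening: 0.0698
gripper_force: 0.0
at [ 0.4566 -0.2359  0.1923] t 3.5333 F [ 0.44 -0.23 -0.11] d [-0.0086 -0.002   0.1603] rot [-0.0007 -0.0017 -0.0018]
```

To row units: 0.16 m / 0.5 = 0.32, 0.155 m / 0.5 = 0.31.

```bash
echo '[[[0.07, -0.016, -0.004, 0.08, 0, 0, 0], [0.07, -0.016, -0.004, 0.16, 0, 0, 0], [0.07, -0.016, -0.004, 0.22, 0, 0, 0], [0.07, -0.016, -0.004, 0.28, 0, 0, 0], [0.07, -0.016, -0.004, 0.31, 0, 0, 0], [0.07, -0.016, -0.004, 0.32, 0, 0, 0], [0.07, -0.016, -0.004, 0.32, 0, 0, 0]]]' | python3 -m crank 15; echo '[[[0.02, 0, 0, 0, 0, 0, 0], [0.02, 0, 0, 0, 0, 0, 0], [0.02, 0, 0, 0, 0, 0, 0], [0.02, 0, 0, 0, 0, 0, 0], [0.02, 0, 0, 0, 0, 0, 0], [0.02, 0, 0, 0, 0, 0, 0], [0.02, 0, 0, 0, 0, 0, 0]]]' | python3 -m crank 15;  python3 -c "
from h import *
to(.456,-.2445,.032,10.8)"
```

```text
time: 4.12
eef_pos: [0.4564, -0.2427, 0.0321]
tool_rot: [0.637, 0.771, 0.0, -0.001]
contact_force: [-0.2, -0.8, 0.2]
opening: 0.0699
gripper_force: 0.0
time: 4.7
eef_pos: [0.4565, -0.2458, 0.0332]
tool_rot: [0.638, 0.77, 0.0, 0.001]
contact_force: [-0.1, 0.4, 3.2]
opening: 0.0322
gripper_force: 15.0
at [ 0.4565 -0.2458  0.0332] t 4.7 F [-0.06  0.4   3.2 ] d [ 0.0013 -0.0003  0.0012] rot [ 0.0011  0.0005 -0.0026]
```

To row units: -0.06 m / 0.5 = -0.12, -0.03 m / 0.5 = -0.06.

```bash
echo '[[[0.02, 0, 0, -0.02, 0, 0, 0], [0.02, 0, 0, -0.06, 0, 0, 0], [0.02, 0, 0, -0.12, 0, 0, 0], [0.02, 0, 0, -0.12, 0, 0, 0]]]' | python3 -m crank 20;  python3 -c "
from h import *
to(.5088,.0445,.093,3)"
```

```text
time: 5.03
eef_pos: [0.4577, -0.2473, 0.0967]
tool_rot: [0.639, 0.769, 0.001, 0.003]
contact_force: [0.6, -1.0, -2.6]
opening: 0.0316
gripper_force: 20.0
at [ 0.4577 -0.2473  0.0967] t 5.0333 F [ 0.57 -1.05 -2.63] d [0.2774 0.1039 0.0031] rot [0.0049 0.0036 0.1329]
```

To row units: 0.268 m / 0.5 = 0.536, 0.245 m / 0.5 = 0.49, 0.133 rad / 1.5708 = 0.0847.

```bash
echo '[[[0.02, 0.04, 0.016, 0, 0, 0, 0.0127], [0.02, 0.11, 0.042, 0, 0, 0, 0.0382], [0.02, 0.19, 0.072, 0, 0, 0, 0.0637], [0.02, 0.27, 0.1, 0, 0, 0, 0.0847], [0.02, 0.35, 0.13, 0, 0, 0, 0.0847], [0.02, 0.42, 0.16, 0, 0, 0, 0.0847], [0.02, 0.49, 0.184, 0, 0, 0, 0.0847], [0.02, 0.536, 0.2, 0, 0, 0, 0.0847]]]' | python3 -m crank 20;echo '[[[0.02, 0.014, 0.006, 0, 0, 0, 0], [0.02, 0.018, 0.008, 0, 0, 0, 0], [0.02, 0.018, 0.008, 0, 0, 0, 0], [0.02, 0.018, 0.008, 0, 0, 0, 0]]]' | python3 -m crank 20;  python3 -c "
from h import *
to(.5088,.0445,.033,3)"
```

```text
time: 5.7
eef_pos: [0.504, 0.0413, 0.0921]
tool_rot: [0.686, 0.727, 0.0, -0.001]
contact_force: [1.2, -0.3, -3.4]
opening: 0.0319
gripper_force: 20.0
time: 6.03
eef_pos: [0.5078, 0.0435, 0.0927]
tool_rot: [0.689, 0.725, -0.001, 0.0]
contact_force: [-0.1, -0.3, -3.6]
opening: 0.0319
gripper_force: 20.0
at [0.5078 0.0435 0.0927] t 6.0333 F [-0.05 -0.29 -3.57] d [0.0011 0.0011 0.0597] rot [-0.0006  0.0012 -0.0017]
```

To row units: 0.0595 m / 0.5 = 0.119, 0.045 m / 0.5 = 0.09, -0.001 rad / 1.5708 = -0.0006.

```bash
echo '[[[0.02, 0.002, 0.002, 0.05, 0, 0, -0.0006], [0.02, 0.002, 0.002, 0.09, 0, 0, -0.0006], [0.02, 0.002, 0.002, 0.11, 0, 0, -0.0006], [0.02, 0.002, 0.002, 0.117, 0, 0, -0.0006], [0.02, 0.002, 0.002, 0.119, 0, 0, -0.0006], [0.02, 0.002, 0.002, 0.119, 0, 0, -0.0006]]]' | python3 -m crank 20;echo '[[[0.06, 0, 0, 0, 0, 0, 0], [0.06, 0, 0, 0, 0, 0, 0], [0.06, 0, 0, 0, 0, 0, 0], [0.06, 0, 0, 0, 0, 0, 0]]]' | python3 -m crank 20;  python3 - <<'E'
from h import *
to(.5028,.1593,.033,3)
s=get_state();c=capture('wrist');save(c,'w2')
c=capture('top');W=cloud(c)
P=W[215:310,230:350].reshape(-1,3);P=P[(P[:,2]>.055)&(P[:,2]<.07)];print(cv2.minAreaRect((P[:,:2]*1000).astype(np.float32)))
E
```

```text
time: 6.53
eef_pos: [0.5094, 0.0453, 0.0336]
tool_rot: [0.688, 0.725, 0.0, 0.0]
contact_force: [0.1, -1.5, -2.2]
opening: 0.0319
gripper_force: 20.0
time: 6.87
eef_pos: [0.5097, 0.0466, 0.0338]
tool_rot: [0.688, 0.726, 0.001, 0.0]
contact_force: [0.5, 0.1, 1.0]
opening: 0.0552
gripper_force: 0.0
at [0.5097 0.0466 0.0338] t 6.8667 F [0.51 0.06 0.98] d [ 0.1129 -0.0008  0.0008] rot [ 0.0013 -0.0002  0.0017]
((509.62408447265625, -0.07719802856445312), (30.706645965576172, 28.40958023071289), 0.833270251750946)
```

View pics/w2.png

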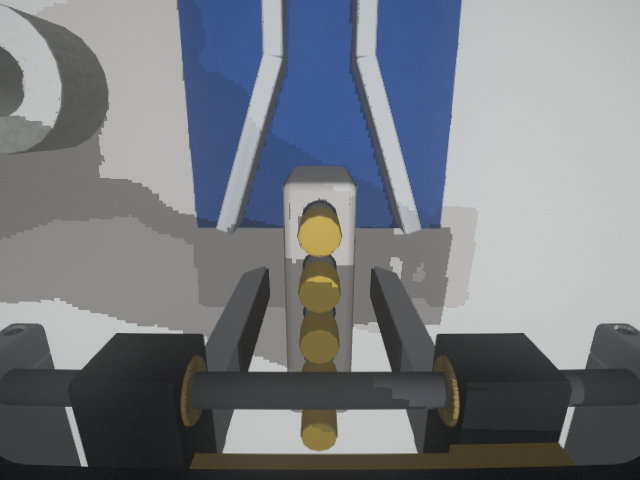

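The rack stands in the mouth, leading end at (320,170), in line with the channel centre near column 320. I'll grip it lightly and slide its front into the channel.

To row units: 0.046 m / 0.5 = 0.092, 0.044 m / 0.5 = 0.088.

```bash
echo '[[[0.02, 0, -0.002, 0, 0, 0, 0], [0.02, 0, -0.002, 0, 0, 0, 0], [0.02, 0, -0.002, 0, 0, 0, 0], [0.02, 0.02, -0.002, 0, 0, 0, 0], [0.02, 0.044, -0.002, 0, 0, 0, 0], [0.02, 0.068, -0.002, 0, 0, 0, 0], [0.02, 0.088, -0.002, 0, 0, 0, 0], [0.02, 0.092, -0.002, 0, 0, 0, 0]]]' | python3 -m crank 6;echo '[[[0.02, 0.01, 0, 0, 0, 0, 0], [0.02, 0.02, 0, 0, 0, 0, 0], [0.02, 0.028, 0, 0, 0, 0, 0], [0.02, 0.028, 0, 0, 0, 0, 0]]]' | python3 -m crank 6;  python3 - <<'E'
from h import *
to(.5028,.1593,.033,3)
s=get_state();c=capture('wrist');save(c,'w3')
E
```

```text
time: 7.63
eef_pos: [0.5057, 0.0944, 0.0333]
tool_rot: [0.687, 0.727, 0.0, 0.0]
contact_force: [-0.2, -1.6, 1.9]
opening: 0.0319
gripper_force: 6.0
time: 7.97
eef_pos: [0.5049, 0.1072, 0.0333]
tool_rot: [0.688, 0.726, 0.0, -0.0]
contact_force: [-0.0, -0.6, 1.4]
opening: 0.0322
gripper_force: 6.0
at [0.5049 0.1072 0.0333] t 7.9667 F [-0.04 -0.6   1.42] d [0.0521 0.0007 0.0003] rot [ 0.     -0.0005  0.0022]
```

View pics/w3.png

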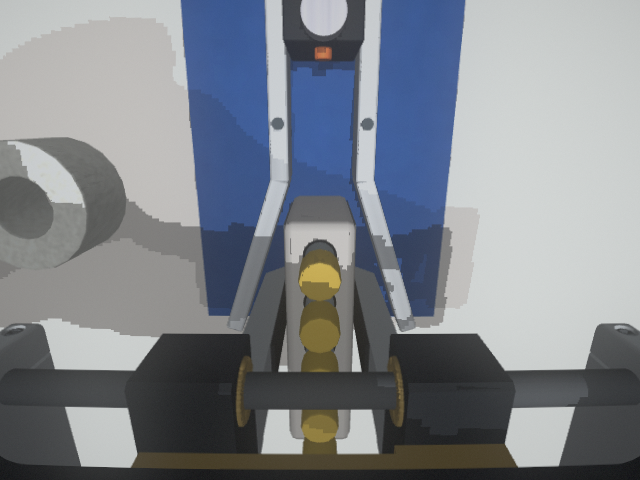

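The rack's front end is at (320,197), just before the channel entrance at row 182. It sits about 1 mm left of centre, so I'll correct by +1 mm and slide in.

To row units: 0.018 m / 0.5 = 0.036, 0.001 m / 0.5 = 0.002, 0.001 rad / 1.5708 = 0.0006.

```bash
echo '[[[0.02, 0, 0.002, 0, 0, 0, 0.0006], [0.02, 0.012, 0.002, 0, 0, 0, 0.0013], [0.02, 0.024, 0.002, 0, 0, 0, 0.0013], [0.02, 0.036, 0.002, 0, 0, 0, 0.0013], [0.02, 0.036, 0.002, 0, 0, 0, 0.0013]]]' | python3 -m crank 6;  python3 - <<'E'
from h import *
to(.5028,.1593,.033,3)
E
echo '[[[0.02, 0.012, 0, 0, 0, 0, 0], [0.02, 0.024, 0, 0, 0, 0, 0], [0.02, 0.036, 0, 0, 0, 0, 0], [0.02, 0.036, 0, 0, 0, 0, 0]]]' | python3 -m crank 6;  python3 - <<'E'
from h import *
to(.5028,.1593,.033,3)
s=get_state();c=capture('wrist');save(c,'w4')
E
```

```text
time: 8.43
eef_pos: [0.5051, 0.126, 0.0333]
tool_rot: [0.688, 0.726, 0.0, -0.0]
contact_force: [1.1, 0.4, 2.4]
opening: 0.0322
gripper_force: 6.0
at [0.5051 0.126  0.0333] t 8.4333 F [1.07 0.36 2.36] d [ 0.0334 -0.0005  0.0003] rot [ 0.0005 -0.0007  0.0013]
time: 8.77
eef_pos: [0.5039, 0.1443, 0.0332]
tool_rot: [0.688, 0.726, 0.0, -0.0]
contact_force: [0.9, 1.1, 1.8]
opening: 0.0319
gripper_force: 6.0
at [0.5039 0.1443 0.0332] t 8.7667 F [0.87 1.07 1.84] d [ 0.015  -0.0003  0.0002] rot [ 0.     -0.0011  0.0014]
```

View pics/w4.png

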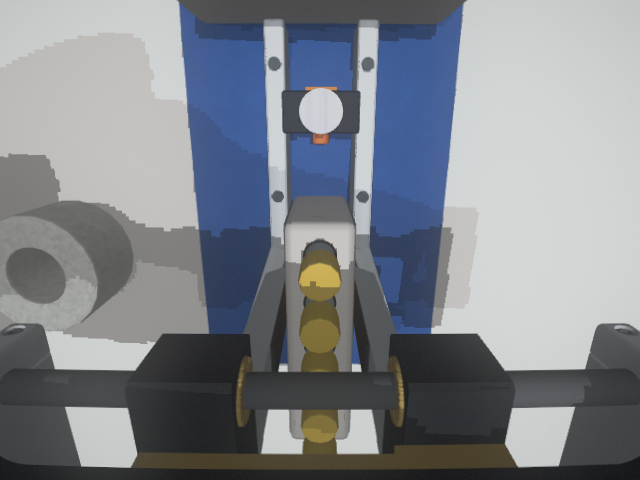

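The rack is centred in the channel. Its front is at row 197 and the stop face near row 133, with the feeler still out. I'll keep the grip and approach in small steps, watching the force.

To row units: 0.012 m / 0.5 = 0.024, 0.009 m / 0.5 = 0.018.

```bash
echo '[[[0.02, 0.006, 0, 0, 0, 0, 0], [0.02, 0.012, 0, 0, 0, 0, 0], [0.02, 0.018, 0, 0, 0, 0, 0], [0.02, 0.024, 0, 0, 0, 0, 0], [0.02, 0.024, 0, 0, 0, 0, 0]]]' | python3 -m crank 12;  echo '[[[0.02, 0.002, 0, 0, 0, 0, 0], [0.02, 0.004, 0, 0, 0, 0, 0], [0.02, 0.006, 0, 0, 0, 0, 0], [0.02, 0.006, 0, 0, 0, 0, 0]]]' | python3 -m crank; python3 - <<'E'
from h import *
to(.5028,.1593,.033,3)
E
```

```text
time: 9.23
eef_pos: [0.5033, 0.155, 0.0332]
tool_rot: [0.688, 0.725, 0.0, -0.0]
contact_force: [0.2, -0.9, 1.4]
opening: 0.0319
gripper_force: 12.0
time: 9.57
eef_pos: [0.5032, 0.1574, 0.0332]
tool_rot: [0.689, 0.725, -0.0, -0.0]
contact_force: [-0.3, -2.3, 2.6]
opening: 0.0321
gripper_force: 12.0
at [0.5032 0.1574 0.0332] t 9.5667 F [-0.25 -2.35  2.56] d [ 0.0019 -0.0003  0.0002] rot [-0.0001 -0.0001 -0.0004]
```

To row units: 0.002 m / 0.5 = 0.004, 0.001 m / 0.5 = 0.002.

```bash
echo '[[[0.02, 0.002, 0, 0, 0, 0, 0], [0.02, 0.004, 0, 0, 0, 0, 0], [0.02, 0.004, 0, 0, 0, 0, 0]]]' | python3 -m crank; echo '[[[0.02, 0.002, 0, 0, 0, 0, 0], [0.02, 0.002, 0, 0, 0, 0, 0]]]' | python3 -m crank
```

```text
time: 9.82
eef_pos: [0.5031, 0.1596, 0.0333]
tool_rot: [0.688, 0.725, 0.0, -0.0]
contact_force: [0.4, -2.1, 3.1]
opening: 0.0321
gripper_force: 12.0
time: 9.98
eef_pos: [0.503, 0.1606, 0.0332]
tool_rot: [0.688, 0.725, 0.0, -0.0]
contact_force: [0.1, -3.2, 2.6]
opening: 0.0319
gripper_force: 12.0
```

To row units: 0.001 m / 0.5 = 0.002.

```bash
echo '[[[0.02, 0.002, 0, 0, 0, 0, 0], [0.02, 0.002, 0, 0, 0, 0, 0]]]' | python3 -m crank
```

```text
time: 10.15
eef_pos: [0.5029, 0.1616, 0.0332]
tool_rot: [0.688, 0.725, 0.0, -0.0]
contact_force: [0.4, -2.7, 3.0]
opening: 0.0319
gripper_force: 12.0
```

To row units: 0.001 m / 0.5 = 0.002.

```bash
echo '[[[0.02, 0.002, 0, 0, 0, 0, 0], [0.02, 0.002, 0, 0, 0, 0, 0]]]' | python3 -m crank
```

```text
time: 10.32
eef_pos: [0.5029, 0.1626, 0.0332]
tool_rot: [0.688, 0.725, 0.0, -0.0]
contact_force: [0.5, -2.8, 0.8]
opening: 0.0324
gripper_force: 12.0
```

To row units: 0.001 m / 0.5 = 0.002.

```bash
echo '[[[0.02, 0.002, 0, 0, 0, 0, 0], [0.02, 0.002, 0, 0, 0, 0, 0]]]' | python3 -m crank
```

```text
time: 10.48
eef_pos: [0.5029, 0.1635, 0.0332]
tool_rot: [0.688, 0.725, 0.0, -0.0]
contact_force: [0.9, -2.3, 1.6]
opening: 0.0321
gripper_force: 12.0
```

```bash
python3 -c "
from h import *
s=get_state();c=capture('wrist');cv2.imwrite('pics/w5.png',cv2.resize(c['image'][60:260,220:420,::-1],(600,600)))"
```

```text
(no output)
```

View pics/w5.png

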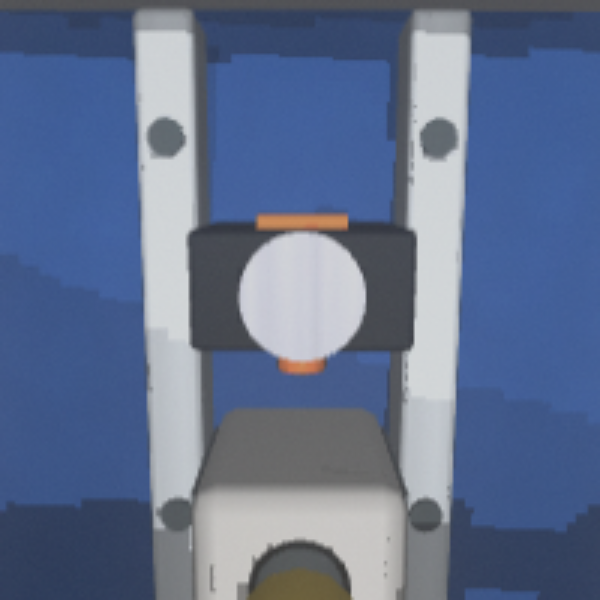

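The crop shows the feeler still out, with a gap of around 12 mm between the rack face and the pin. I'll continue.

To row units: 0.005 m / 0.5 = 0.01, 0.004 m / 0.5 = 0.008.

```bash
echo '[[[0.02, 0.004, 0, 0, 0, 0, 0], [0.02, 0.008, 0, 0, 0, 0, 0], [0.02, 0.01, 0, 0, 0, 0, 0], [0.02, 0.01, 0, 0, 0, 0, 0]]]' | python3 -m crank
```

```text
time: 10.87
eef_pos: [0.5026, 0.1689, 0.0332]
tool_rot: [0.688, 0.725, 0.0, -0.0]
contact_force: [-0.4, -1.5, 2.9]
opening: 0.0317
gripper_force: 12.0
```

To row units: 0.002 m / 0.5 = 0.004, 0.001 m / 0.5 = 0.002.

```bash
echo '[[[0.02, 0.002, 0, 0, 0, 0, 0], [0.02, 0.004, 0, 0, 0, 0, 0], [0.02, 0.004, 0, 0, 0, 0, 0]]]' | python3 -m crank
```

```text
time: 11.12
eef_pos: [0.5025, 0.1705, 0.0332]
tool_rot: [0.688, 0.725, 0.0, -0.0]
contact_force: [0.1, -1.4, 1.7]
opening: 0.0318
gripper_force: 12.0
```

To row units: 0.001 m / 0.5 = 0.002.

```bash
echo '[[[0.02, 0.002, 0, 0, 0, 0, 0], [0.02, 0.002, 0, 0, 0, 0, 0]]]' | python3 -m crank;python3 -c "
from h import *
to(.5028,.1593,.033,3)
s=get_state();c=capture('wrist');cv2.imwrite('pics/w6.png',cv2.resize(c['image'][60:260,220:420,::-1],(600,600)))"
```

```text
time: 11.28
eef_pos: [0.5024, 0.1715, 0.0332]
tool_rot: [0.688, 0.725, -0.0, -0.0]
contact_force: [0.7, -2.5, 2.1]
opening: 0.032
gripper_force: 12.0
at [0.5024 0.1715 0.0332] t 11.2833 F [ 0.75 -2.52  2.08] d [-0.0122 -0.0002  0.0002] rot [-0.0001 -0.0001 -0.0003]
```

View pics/w6.png

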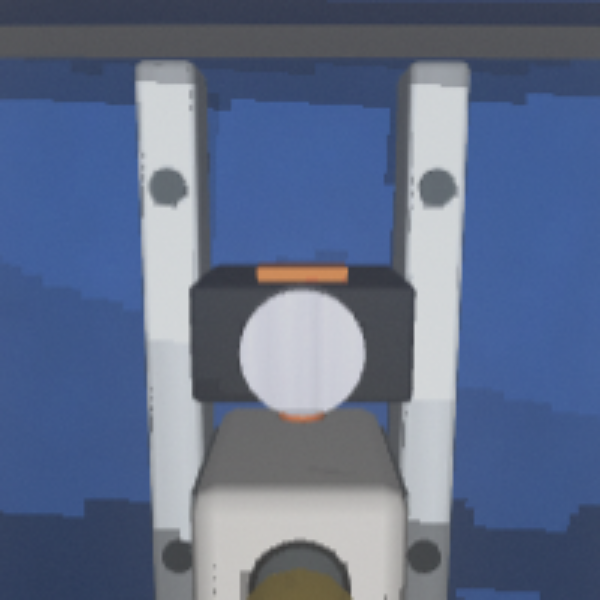

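Gap is now about 4 mm to the pin, so roughly 9 mm to the stop.

To row units: 0.004 m / 0.5 = 0.008, 0.003 m / 0.5 = 0.006.

```bash
echo '[[[0.02, 0.002, 0, 0, 0, 0, 0], [0.02, 0.004, 0, 0, 0, 0, 0], [0.02, 0.006, 0, 0, 0, 0, 0], [0.02, 0.008, 0, 0, 0, 0, 0], [0.02, 0.008, 0, 0, 0, 0, 0]]]' | python3 -m crank
```

```text
time: 11.75
eef_pos: [0.5022, 0.1757, 0.0332]
tool_rot: [0.688, 0.725, 0.0, -0.0]
contact_force: [-0.4, -3.1, 3.5]
opening: 0.0318
gripper_force: 12.0
```

To row units: 0.001 m / 0.5 = 0.002.

```bash
echo '[[[0.02, 0.002, 0, 0, 0, 0, 0], [0.02, 0.002, 0, 0, 0, 0, 0]]]' | python3 -m crank
```

```text
time: 11.92
eef_pos: [0.5022, 0.1765, 0.0332]
tool_rot: [0.688, 0.725, -0.0, -0.0]
contact_force: [-0.2, -2.5, 1.9]
opening: 0.0322
gripper_force: 12.0
```

To row units: 0.001 m / 0.5 = 0.002.

```bash
echo '[[[0.02, 0.002, 0, 0, 0, 0, 0], [0.02, 0.002, 0, 0, 0, 0, 0]]]' | python3 -m crank
```

```text
time: 12.08
eef_pos: [0.5022, 0.1774, 0.0333]
tool_rot: [0.688, 0.725, 0.0, 0.0]
contact_force: [0.3, -2.7, 3.1]
opening: 0.0318
gripper_force: 12.0
```

To row units: 0.0005 m / 0.5 = 0.001.

```bash
echo '[[[0.02, 0.001, 0, 0, 0, 0, 0], [0.02, 0.001, 0, 0, 0, 0, 0]]]' | python3 -m crank
```

```text
time: 12.25
eef_pos: [0.5021, 0.1778, 0.0332]
tool_rot: [0.689, 0.725, -0.0, -0.0]
contact_force: [0.7, -3.1, 2.9]
opening: 0.0318
gripper_force: 12.0
```

To row units: 0.0005 m / 0.5 = 0.001.

```bash
echo '[[[0.02, 0.001, 0, 0, 0, 0, 0], [0.02, 0.001, 0, 0, 0, 0, 0]]]' | python3 -m crank
```

```text
time: 12.42
eef_pos: [0.5021, 0.1783, 0.0332]
tool_rot: [0.689, 0.725, -0.0, -0.0]
contact_force: [0.2, -4.8, 2.2]
opening: 0.0319
gripper_force: 12.0
```

To row units: 0.0005 m / 0.5 = 0.001.

```bash
echo '[[[0.02, 0.001, 0, 0, 0, 0, 0], [0.02, 0.001, 0, 0, 0, 0, 0]]]' | python3 -m crank
```

```text
time: 12.58
eef_pos: [0.5021, 0.1789, 0.0332]
tool_rot: [0.688, 0.725, 0.0, -0.0]
contact_force: [0.8, -3.8, 2.5]
opening: 0.0318
gripper_force: 12.0
```

To row units: 0.0005 m / 0.5 = 0.001.

```bash
echo '[[[0.02, 0.001, 0, 0, 0, 0, 0], [0.02, 0.001, 0, 0, 0, 0, 0]]]' | python3 -m crank
```

```text
time: 12.75
eef_pos: [0.502, 0.1794, 0.0332]
tool_rot: [0.688, 0.725, 0.0, -0.0]
contact_force: [0.2, -3.8, 3.4]
opening: 0.0317
gripper_force: 12.0
```

To row units: 0.0005 m / 0.5 = 0.001.

```bash
echo '[[[0.02, 0.001, 0, 0, 0, 0, 0], [0.02, 0.001, 0, 0, 0, 0, 0]]]' | python3 -m crank
```

```text
time: 12.92
eef_pos: [0.502, 0.1799, 0.0332]
tool_rot: [0.688, 0.725, 0.0, -0.0]
contact_force: [0.4, -2.9, 3.4]
opening: 0.0322
gripper_force: 12.0
```

To row units: 0.0005 m / 0.5 = 0.001.

```bash
echo '[[[0.02, 0.001, 0, 0, 0, 0, 0], [0.02, 0.001, 0, 0, 0, 0, 0]]]' | python3 -m crank
```

```text
time: 13.08
eef_pos: [0.502, 0.1804, 0.0332]
tool_rot: [0.688, 0.725, 0.0, -0.0]
contact_force: [0.1, -3.2, 2.2]
opening: 0.0318
gripper_force: 12.0
```

To row units: 0.0005 m / 0.5 = 0.001.

```bash
echo '[[[0.02, 0.001, 0, 0, 0, 0, 0], [0.02, 0.001, 0, 0, 0, 0, 0]]]' | python3 -m crank
```

```text
time: 13.25
eef_pos: [0.502, 0.1809, 0.0332]
tool_rot: [0.688, 0.725, -0.0, -0.0]
contact_force: [0.5, -3.4, 2.5]
opening: 0.032
gripper_force: 12.0
```

```bash
python3 -c "
from h import *
s=get_state();c=capture('wrist');cv2.imwrite('pics/w7.png',cv2.resize(c['image'][60:260,220:420,::-1],(600,600)))"
```

```text
(no output)
```

View pics/w7.png

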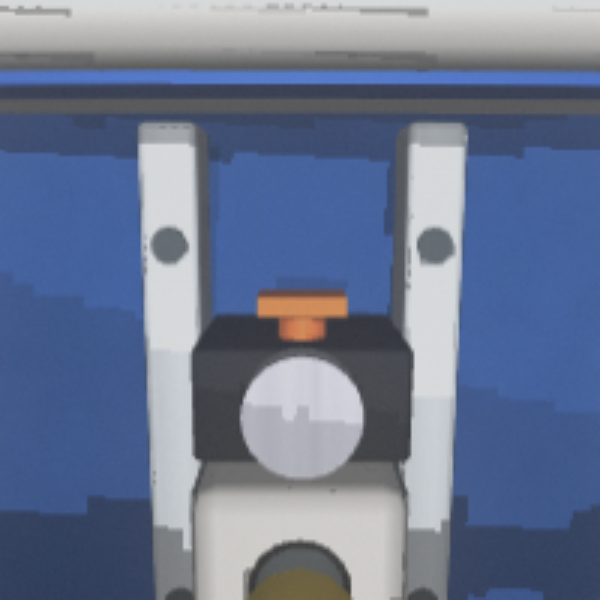

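The pin's orange tail now sticks out of the back of the stop (301,325), so the rack is on the feeler and about 1 mm from home.

To row units: 0.0004 m / 0.5 = 0.0008.

```bash
echo '[[[0.02, 0.0008, 0, 0, 0, 0, 0], [0.02, 0.0008, 0, 0, 0, 0, 0]]]' | python3 -m crank
```

```text
time: 13.47
eef_pos: [0.5019, 0.1809, 0.0332]
tool_rot: [0.689, 0.725, -0.0, 0.0]
contact_force: [0.2, -3.8, 1.7]
opening: 0.0321
gripper_force: 12.0
```

To row units: 0.0004 m / 0.5 = 0.0008.

```bash
echo '[[[0.02, 0.0008, 0, 0, 0, 0, 0], [0.02, 0.0008, 0, 0, 0, 0, 0]]]' | python3 -m crank
```

```text
time: 13.63
eef_pos: [0.502, 0.1809, 0.0332]
tool_rot: [0.689, 0.725, -0.0, 0.0]
contact_force: [0.8, -5.6, 2.9]
opening: 0.0319
gripper_force: 12.0
```

To row units: 0.0003 m / 0.5 = 0.0006.

```bash
echo '[[[0.02, 0.0006, 0, 0, 0, 0, 0], [0.02, 0.0006, 0, 0, 0, 0, 0]]]' | python3 -m crank
```

```text
time: 13.8
eef_pos: [0.5019, 0.181, 0.0333]
tool_rot: [0.689, 0.725, -0.0, 0.0]
contact_force: [0.6, -4.9, 2.7]
opening: 0.0322
gripper_force: 12.0
```

Stopped at y = 0.181, with force rising about 2 N per mm commanded. Now I'll build up the press.

To row units: 0.0015 m / 0.5 = 0.003, 0.001 m / 0.5 = 0.002.

```bash
echo '[[[0.02, 0.002, 0, 0, 0, 0, 0], [0.02, 0.003, 0, 0, 0, 0, 0], [0.02, 0.003, 0, 0, 0, 0, 0]]]' | python3 -m crank 20
```

```text
time: 14.05
eef_pos: [0.5019, 0.181, 0.0333]
tool_rot: [0.689, 0.725, -0.001, 0.001]
contact_force: [-0.6, -8.8, 4.0]
opening: 0.032
gripper_force: 20.0
```

To row units: 0.001 m / 0.5 = 0.002.

```bash
echo '[[[0.02, 0.002, 0, 0, 0, 0, 0], [0.02, 0.002, 0, 0, 0, 0, 0], [0.02, 0.002, 0, 0, 0, 0, 0]]]' | python3 -m crank
```

```text
time: 14.3
eef_pos: [0.5019, 0.1811, 0.0333]
tool_rot: [0.689, 0.725, -0.001, 0.001]
contact_force: [-0.4, -10.1, 4.5]
opening: 0.0317
gripper_force: 20.0
```

```bash
echo '[[[0.02, 0.002, 0, 0, 0, 0, 0], [0.02, 0.002, 0, 0, 0, 0, 0], [0.02, 0.002, 0, 0, 0, 0, 0]]]' | python3 -m crank
```

```text
time: 14.55
eef_pos: [0.5019, 0.1811, 0.0333]
tool_rot: [0.689, 0.724, -0.002, 0.002]
contact_force: [0.1, -11.8, 5.2]
opening: 0.0321
gripper_force: 20.0
```

To row units: 0.001 m / 0.5 = 0.002.

```bash
echo '[[[0.02, 0.002, 0, 0, 0, 0, 0], [0.02, 0.002, 0, 0, 0, 0, 0], [0.02, 0.002, 0, 0, 0, 0, 0], [0.02, 0.002, 0, 0, 0, 0, 0], [0.02, 0.002, 0, 0, 0, 0, 0], [0.02, 0.002, 0, 0, 0, 0, 0], [0.02, 0.002, 0, 0, 0, 0, 0]]]' | python3 -m crank; echo '[[[0.02, 0, 0, 0, 0, 0, 0], [0.02, 0, 0, 0, 0, 0, 0], [0.02, 0, 0, 0, 0, 0, 0], [0.02, 0, 0, 0, 0, 0, 0], [0.02, 0, 0, 0, 0, 0, 0], [0.02, 0, 0, 0, 0, 0, 0], [0.02, 0, 0, 0, 0, 0, 0]]]' | python3 -m crank
```

```text
time: 15.13
eef_pos: [0.5019, 0.1813, 0.0333]
tool_rot: [0.69, 0.724, -0.002, 0.002]
contact_force: [-0.5, -14.1, 4.8]
opening: 0.032
gripper_force: 20.0
time: 15.72
eef_pos: [0.5019, 0.1812, 0.0332]
tool_rot: [0.69, 0.724, -0.002, 0.002]
contact_force: [-0.1, -13.6, 4.8]
opening: 0.0324
gripper_force: 20.0
```

Pressed at about 14 N for over a second. Now unload without pulling back, open and rise.

To row units: -0.0045 m / 0.5 = -0.009, -0.004 m / 0.5 = -0.008.

```bash
echo '[[[0.02, -0.004, 0, 0, 0, 0, 0], [0.02, -0.008, 0, 0, 0, 0, 0], [0.02, -0.009, 0, 0, 0, 0, 0], [0.02, -0.009, 0, 0, 0, 0, 0]]]' | python3 -m crank; echo '[[[0.06, 0, 0, 0, 0, 0, 0], [0.06, 0, 0, 0, 0, 0, 0], [0.06, 0, 0, 0, 0, 0, 0], [0.06, 0, 0, 0, 0, 0, 0], [0.06, 0, 0, 0, 0, 0, 0]]]' | python3 -m crank; python3 -c "
from h import *
s=get_state();c=capture('wrist');cv2.imwrite('pics/w8.png',cv2.resize(c['image'][60:460,120:520,::-1],(600,600)))"
```

```text
time: 16.05
eef_pos: [0.5019, 0.1812, 0.0332]
tool_rot: [0.689, 0.725, -0.0, 0.0]
contact_force: [-0.6, -6.0, 3.1]
opening: 0.0315
gripper_force: 20.0
time: 16.47
eef_pos: [0.5017, 0.1828, 0.0331]
tool_rot: [0.688, 0.726, 0.0, -0.0]
contact_force: [0.5, 0.7, 0.3]
opening: 0.0589
gripper_force: 0.0
```

View pics/w8.png

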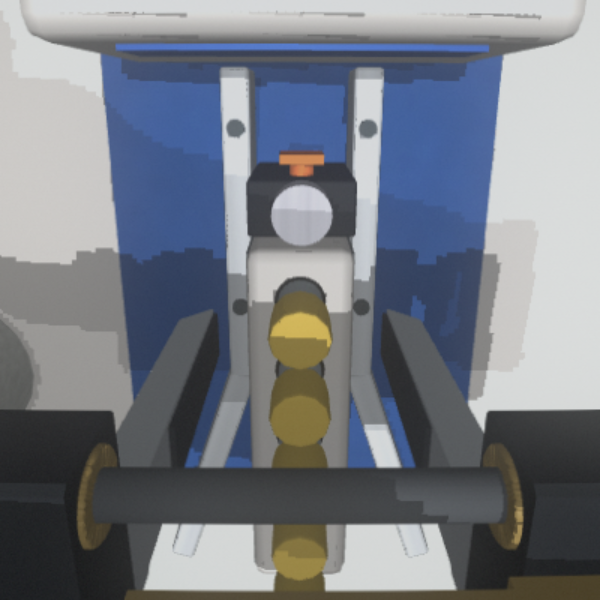

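Released. The rack sits square against the stop at (301,240), with the feeler tail still out at (301,165).

The rows are not in the units I measure in: shifts go in shares of 0.5 m and turns go in shares of 90 degrees. I convert before sending: -0.16 m / 0.5 = -0.32, -0.13 m / 0.5 = -0.26.

```bash
echo '[[[0.06, 0, 0, -0.04, 0, 0, 0], [0.06, 0, 0, -0.1, 0, 0, 0], [0.06, 0, 0, -0.18, 0, 0, 0], [0.06, 0, 0, -0.26, 0, 0, 0], [0.06, 0, 0, -0.32, 0, 0, 0], [0.06, 0, 0, -0.32, 0, 0, 0], [0.06, 0, 0, -0.32, 0, 0, 0]]]' | python3 -m crank; echo '[[[0.06, -0.08, 0, 0, 0, 0, 0], [0.06, -0.16, 0, 0, 0, 0, 0], [0.06, -0.22, 0, 0, 0, 0, 0], [0.06, -0.24, 0, 0, 0, 0, 0], [0.06, -0.24, 0, 0, 0, 0, 0], [0.06, -0.24, 0, 0, 0, 0, 0]]]' | python3 -m crank; python3 -c "
from h import *
s=get_state();c=capture('wrist');cv2.imwrite('pics/w9.png',c['image'][:,:,::-1])
W=cloud(c,s).reshape(-1,3);W=W[np.isfinite(W).all(1)]
yaw=np.radians(93);X=np.array([np.cos(yaw),np.sin(yaw)]);q=(W[:,:2]-[.5028,.1593])@np.c_[X,[-X[1],X[0]]]
m=(abs(q[:,1])<.03)&(q[:,0]>-.08)&(q[:,0]<.1)&(W[:,2]>.06)&(W[:,2]<.069);print(m.sum(),W[m,2].mean(),cv2.minAreaRect((q[m]*1000).astype(np.float32)))"
```

```text
time: 17.1
eef_pos: [0.5028, 0.1827, 0.1947]
tool_rot: [0.688, 0.725, 0.002, 0.0]
contact_force: [-0.1, 0.5, -0.2]
opening: 0.0596
gripper_force: 0.0
time: 17.6
eef_pos: [0.5074, 0.0628, 0.1921]
tool_rot: [0.689, 0.725, -0.001, -0.001]
contact_force: [0.2, 1.3, -0.5]
opening: 0.0598
gripper_force: 0.0
4245 0.06550265067092699 ((11.137557983398438, 0.07716560363769531), (32.417354583740234, 134.25576782226562), 89.8708724975586)
```

View pics/w9.png

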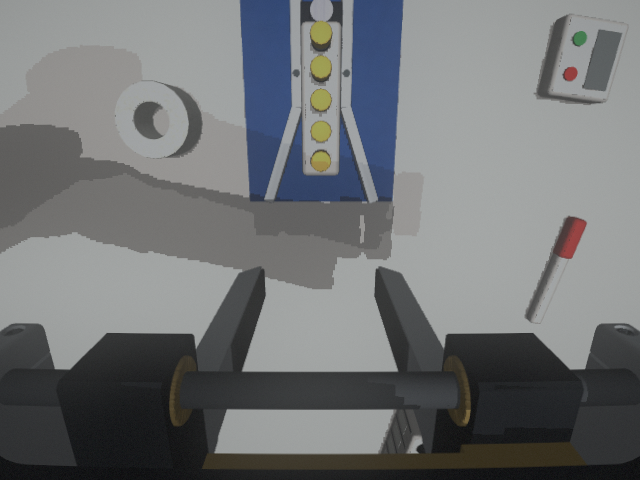

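The rack stands upright and straight in the channel (columns 303–340, rows 22–175) against the stop. The gripper is clear, so I'm handing in.

```bash
python3 -c "
from h import *
print(close_job())"
```

```text
the job is handed in; nothing more can be done
None
```

The yellow rack stands upright in the channel against the black stop, pressed at about 14 N (wrist reading) for over a second and then released; nothing else was touched on the bench as far as I saw, and the job is handed in, with no verdict printed.

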